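# Turn over and close a sliding-lid soap box

### The job

The wooden lid of the white soap box is lying upside down on the blue soap dish, plain face up. Turn it over so that its green leaf-printed face is up, and slide it into the grooves of the box until it is fully home against the far end. The wooden rack is there to stand the lid in if you need to change your grip; leave the soap bar, cream jar and nail brush where they are.

Things in the scene. Friction and masses are not known exactly. Their poses are not given: they have to be found in the camera images.
- lid: The loose flat lid, a slab 150 x 60 x 8 mm, 65 to 110 g. One face is plain pale wood, the other dark green with three pale leaves. Origin at the middle of the slab; x along its length, y along its width, z out of the PLAIN face (up at the start, down at the end). Either end may go in first. It starts lying on the dish, its middle 32 mm above the worktop.
- dish: Fixed blue ceramic soap dish, a plain block 110 x 50 mm on top (its foot is narrower), 28 mm high, on which the lid lies roughly lengthwise, so that the lid overhangs it all round. Origin at the middle of its underside, x along its length.
- rack: Fixed brown wooden U-shaped channel, open at the top and both ends: base 60 x 110 mm, 6 mm thick; two walls 110 mm long (along y), 8 mm thick, 22 mm apart, tops 50 mm above the worktop. The lid can stand on end in it and may lean up to 18 degrees to either side. Origin at the middle of its underside; x across the channel, y along it, z up.
- slot_floor (a point): Middle of the floor of the rack's channel, 6 mm above the worktop; axes as the rack's.
- box: Fixed white box 150 x 76 mm, 65 mm high, small soaps inside. Origin mid-underside; the lid slides in along its +x. Along each long side a ledge (top at 48 mm height) carries the lid, a side wall guides it (63 mm between them) and a pale wooden lip overhangs it (underside at 59 mm; 50 mm open between the lips). The stop is the far wall's inner face, at x = +69 mm.
- mouth (a point): Middle of the open mouth, in the plane of the box's front face (box x = -75 mm), 52 mm above the worktop, mid-height of a lid on the ledges; axes as the box's. Here the front wall is only 46 mm high, the side walls flare outwards over the first 15 mm, and the lips slope upwards towards their ends, from 20 mm to 4 mm inside the mouth.
- lid_home (a point): Where the middle of the lid is when it rests on the ledges fully home against the stop: 6 mm from the box's middle towards the mouth, 52 mm above the worktop. The lid then still stands 6 mm out of the mouth. Axes as the box's.
- soap: Loose pink soap bar, 75 x 50 x 24 mm, a bystander to leave alone; origin at the middle of its underside.
- cream: Loose white cream jar with a metal cap, 54 mm across, 42 mm high, a bystander to leave alone; origin at the middle of its underside.
- nailbrush: Loose nail brush, 90 x 36 x 28 mm, a bystander to leave alone; origin at the middle of its underside.
There are look-alikes about, which are no part of the job. Several things have the shape of the lid; the one meant has the colours described above.

How it is judged:
By the outcome, as a careful person would: the job done as asked, in the order asked, and still so for the second after the job is handed in, with the robot touching nothing.
It also fails if it takes over 72 s, if anything falls off the work surface, if the arm or the gripper's body presses on something with over 40 N, if the wrist force passes 120 N, or if a joint passes its speed limit or range.

### The arm

A 7-joint arm with a two-finger parallel gripper is mounted at the origin on the work surface. World frame = base frame: x ahead of the robot, y to its left, z up, the work surface at z = 0. Lengths are in m, angles in rad, forces in N, time in s.
With the tool pointing down it reaches from about 0.4 to 0.85 m from the base axis. Payload 6.9 kg.
Tool frame: the origin (TCP) lies on the centre line of the jaws, within the pads' length; the fingertips stand r.tip_reach ahead of it and the grasp point (between the pads) lies 5 mm behind it (r.tip_reach is the distance from the TCP to the fingertips, in m); x points along the fingers, z is the direction in which the jaws open and shut, and the axes are right-handed (so a half turn about x gives the same grasp; the last joint's range is limited). The gripper opens to 85 mm and grips with 20 to 120 N. Pads are 22 mm wide; open, the fingers measure 114 mm over their backs; the gripper's body (76 mm by 85 mm) begins 54 mm behind the grasp point. The pads swing forward as they close: fully open they stand 13 mm farther back than shut.
Start: joints at [-1.173, 0.507, -0.238, 1.5, 0.126, 1.149, -0.155], TCP at [0.18, 0.599, 0.245] pointing down, gripper open.
Joint ranges: [-3.08, 3.08], [-0.24, 2.05], [-1.43, 1.35], [0, 2.5], [-1.52, 4.66], [0.17, 1.96], [-2.89, 2.89]. Speed limits (rad/s): [2.39, 2.39, 3.14, 3.14, 3.14, 3.14, 3.14].

### API

Orientations are given as a unit quaternion [w, x, y, z].
In Python, from station import r gives the robot as it stands.
- The arm moves only by the tool play_rows, never from a script. Its argument "targets" is a list of rows, each a list of 3 entries, a list of its own where there are three numbers: the shift along the world's x, y, z in m, then the turn, a rotation vector about the world's x, y, z in rad, then the closure in counts, from 0 (fully open) to 255 (shut). In form: [[[tx, ty, tz], [wx, wy, wz], fingers], ...]. A call has 1 to 5 rows; each row is the pose to reach, as a shift and turn from the pose commanded when the call began; what a row does not reach only later rows make up. A row lasts 1/8 s, in which the tool goes at most 62.5 mm and 10.7 degrees, less where a joint would pass 70% of its speed; a pose out of reach is approached as far as the arm can. A call with a gripper value outside its range is refused whole. The fingers move at their own pace and stop on an object; "newtons" is the grip in N (left out, the last holds). Time passes only in rows, so rows that repeat a pose let the fingers close. It gives the time, the measured TCP pose, the force and the opening at its end, in the units of the state.
- r.observe(): the state, without advancing time (a new reading comes with each control period).
- r.read_camera(name): name is "side" or "top" or "wrist"; returns the picture (420x560x3 uint8, red, green, blue); there is no depth.
- r.camera_info(name): a dict with "intrinsics" (3x3 intrinsics, pixels), "dist" ([k1, k2, p1, p2, k3] as OpenCV has them; the pictures are not rectified), "xyz" and "rotation" of the camera in the world; the wrist camera has in their place "mount" (4x4, takes a point from camera to tool coordinates, whose origin is the TCP and whose axes are the tool frame's). Camera axes: x right, y down, z forward; pixel columns grow to the right and rows downward; lengths in m; the calibration is good to about 2 mm. A picture is of the moment at which its call begins: read the wrist's pose just before it. camera_info takes no time and is no camera call.
- r.hand_in(): hands the job in, once; it reports no verdict.
The state is a dict: "time": time; "qpos": joint angles; "joint_vel": joint speeds; "tau": joint torques, N m; "tcp_pos": TCP position; "tcp_rot": TCP orientation; "contact_force": force on the tool from outside, world axes, zero at the start; "torque": the same for the moment, N m; "finger_gap": finger opening in m.
Only numpy, scipy, OpenCV 4.12 (cv2) and the standard library are available. Lean on these libraries where they do the work, as an engineer would, in place of code of your own. Each camera call takes 0.05 s, during which the arm holds its last target. There are 200 camera calls.

## Working session

There is one attempt and no reset: what is moved stays moved. The work goes in short steps, Python scripts to look and compute and a tool call to move; the robot and the scene stay as the last step left them, time stands still between calls to the robot, and variables do not carry over. Pictures are saved under pics/ and viewed, about 8 in all and at most 12, crops included, and the job is handed in when it is done.

Besides the shell and the picture viewer there is one more tool, called after "Request:" as name(argument=value, ...) on one line, values as JSON. play_rows: Moves the arm, as the interface text tells. Its arguments: {"type":"object","properties":{"targets":{"type":"array"},"newtons":{"type":"number"}},"required":["targets"]}

```bash
ls; mkdir -p pics
python3 - <<'E'
from station import r
import cv2,numpy as np
print(r.observe()); print(r.tip_reach)
for n in("side","top"):
    im=r.read_camera(n); cv2.imwrite(f"pics/{n}0.png",im[:,:,::-1]); print(n,r.camera_info(n))
print(r.camera_info("wrist"))
E
```

```text
pics
{'time': 0.0, 'qpos': array([-1.1734918 ,  0.50833989, -0.23750442,  1.50116121,  0.12569195,
        1.14891985, -0.15480329]), 'joint_vel': array([-1.09826252e-03, -6.92428046e-04,  4.14833261e-04,  1.73596879e-04,
        6.79903424e-05,  1.57648125e-03, -9.94089283e-04]), 'tau': array([ 7.63010103e-04, -6.20590568e+01, -2.18637429e+00, -2.49662375e+01,
        1.27776910e-02,  1.16207832e-02, -2.29071034e-06]), 'tcp_pos': array([0.17974087, 0.59807526, 0.2444179 ]), 'tcp_rot': array([ 0.56686758, -0.4223939 ,  0.56789386,  0.42159353]), 'contact_force': array([ 0.58910494,  0.10428954, -0.38850955]), 'torque': array([-0.00223864,  0.0366115 , -0.0103248 ]), 'finger_gap': 0.08551119261857362}
0.014
side {'intrinsics': array([[430.6935759 ,   0.        , 277.16555897],
       [  0.        , 430.6935759 , 210.79943411],
       [  0.        ,   0.        ,   1.        ]]), 'dist': array([-0.13023981,  0.        ,  0.        ,  0.        ,  0.        ]), 'xyz': array([ 0.19032772, -0.98098819,  0.72187835]), 'rotation': array([-0.47323105,  0.87197553, -0.10884539,  0.06215884])}
[... 287 characters left out ...]
02764707,  1.09445269]), 'rotation': array([-0.06921882,  0.70772191, -0.69949957,  0.07098456])}
{'intrinsics': array([[292.48573973,   0.        , 275.63895834],
       [  0.        , 292.48573973, 211.3722584 ],
       [  0.        ,   0.        ,   1.        ]]), 'dist': array([-0.03562496,  0.        ,  0.        ,  0.        ,  0.        ]), 'mount': array([[ 5.76526150e-04, -2.83392394e-01,  9.59003868e-01,
        -1.29910946e-01],
       [-8.96314625e-04, -9.59003789e-01, -2.83391832e-01,
         7.19807371e-02],
       [ 9.99999432e-01, -6.96186391e-04, -8.06899509e-04,
        -4.85416002e-04],
       [ 0.00000000e+00,  0.00000000e+00,  0.00000000e+00,
         1.00000000e+00]])}
```

Run:
```python
import cv2
t=cv2.imread('pics/top0.png');cv2.imwrite('pics/top0b.png',cv2.resize(t,(800,600),interpolation=cv2.INTER_CUBIC))
```

```text
(no output)
```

View pics/top0b.png

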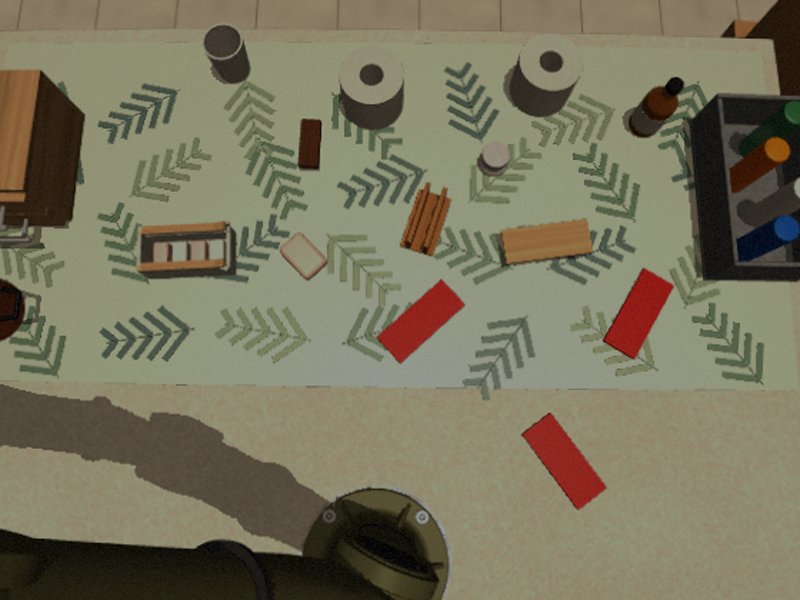

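View pics/side0.png

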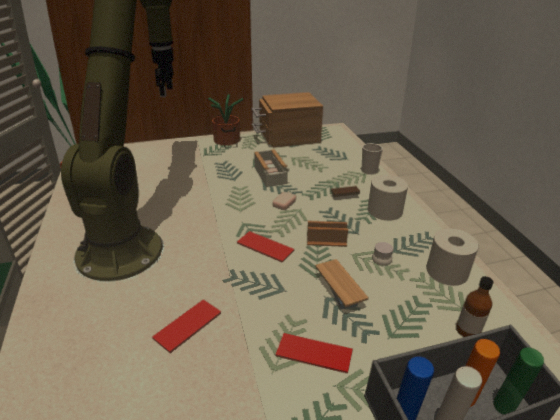

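Top picture (800 px wide): the pale wood slab at (547,242) on the dish fits the lid. The three red slabs at (421,321), (638,313) and (563,460) have the same shape but the wrong colour. The box is at (185,250), rack at (427,219), soap at (303,256), jar at (495,157) and brush at (310,144). I'll confirm in enlarged crops.

Run:
```python
import cv2,numpy as np
t=cv2.imread('pics/top0.png');s=cv2.imread('pics/side0.png')
def c(im,x,y,w,h,k): return cv2.resize(im[y:y+h,x:x+w],(w*k,h*k),interpolation=cv2.INTER_CUBIC)
# tiles 400x300
a=c(t,90,145,80,60,5);b=c(t,340,140,80,60,5);d=c(t,265,120,80,60,5);e=c(s,240,140,80,60,5)
im=np.vstack([np.hstack([a,b]),np.hstack([d,e])])
im=cv2.convertScaleAbs(im,alpha=1.5)
cv2.imwrite('pics/m1.png',im)
```

```text
(no output)
```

View pics/m1.png

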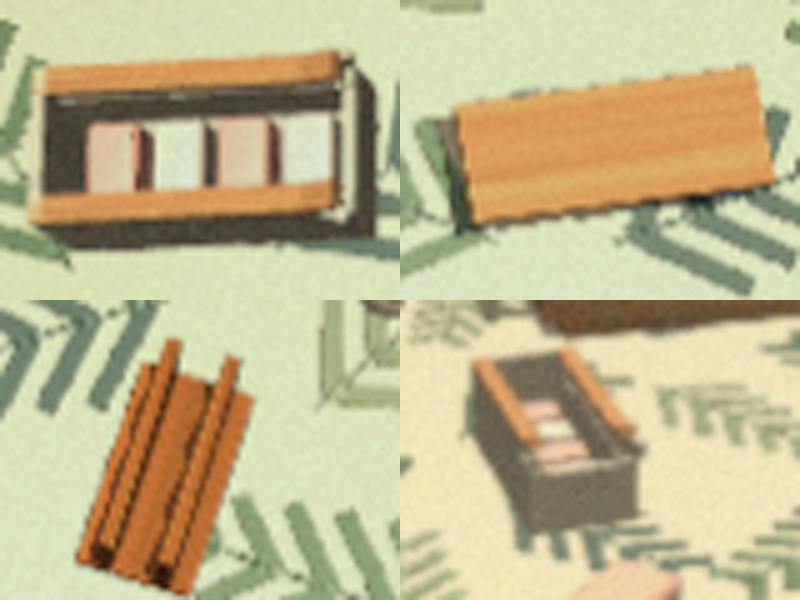

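```bash
cat > h.py <<'E'
import cv2,numpy as np
from scipy.spatial.transform import Rotation as R
from station import r
def q2R(q): return R.from_quat(np.r_[q[1:],q[0]])
def cam(n,obs=None):
    i=r.camera_info(n);K,d=i["intrinsics"],i["dist"]
    if n=="wrist":
        T=np.eye(4);T[:3,:3]=q2R(obs["tcp_rot"]).as_matrix();T[:3,3]=obs["tcp_pos"];T=T@i["mount"]
        return K,d,T[:3,3],T[:3,:3]
    return K,d,i["xyz"],q2R(i["rotation"]).as_matrix()
def at_z(c,uv,z):
    K,d,p,M=c;uv=np.array(uv,float).reshape(-1,1,2)
    n=cv2.undistortPoints(uv,K,d)[:,0];v=np.c_[n,np.ones(len(n))]@M.T
    z=np.broadcast_to(z,len(v));return p+v*((z-p[2])/v[:,2])[:,None]
def proj(c,P):
    K,d,p,M=c;P=np.array(P,float).reshape(-1,3)
    return cv2.projectPoints((P-p)@M,np.zeros(3),np.zeros(3),K,d)[0][:,0]
E
python3 - <<'E'
from h import *
c=cam("top")
def f(o,pts): return (np.array(pts,float)+.5)/5-.5+np.array(o)
def rep(n,o,pts,z):
    P=at_z(c,f(o,pts),z);print(n,P.round(4).tolist(),"mean",P.mean(0).round(4))
    print([round(float(np.linalg.norm(P[i]-P[i-1])),4) for i in range(len(P))]); return P
P=rep("lid",(340,140),[(55,103),(353,68),(375,182),(75,222)],.036)
d=P[0]-P[1]+P[3]-P[2];print("yaw",np.degrees(np.arctan2(d[1],d[0])))
P=rep("boxlips",(90,145),[(45,67),(340,53),(338,208),(32,222)],.065)
d=P[0]-P[1]+P[3]-P[2];print("yaw",np.degrees(np.arctan2(d[1],d[0])))
P=rep("rackwalls",(265,120),[(173,40),(233,57),(160,275),(103,255)],.050)
d=P[0]-P[3]+P[1]-P[2];print("yaw",np.degrees(np.arctan2(d[1],d[0])))
def one(n,uv,z): print(n,at_z(c,[(uv[0]*.7,uv[1]*.7)],z).round(3))
one("soap",(303,254),.024);one("jar",(495,150),.042);one("brush",(310,140),.028)
E
```

```text
lid [[0.5463, -0.2057, 0.036], [0.5663, -0.3525, 0.036], [0.5088, -0.3604, 0.036], [0.4869, -0.2141, 0.036]] mean [ 0.527  -0.2832  0.036 ]
[0.0599, 0.1481, 0.058, 0.148]
yaw 98.133393410902
boxlips [[0.5362, 0.3967, 0.065], [0.5443, 0.2558, 0.065], [0.4689, 0.2518, 0.065], [0.4606, 0.3959, 0.065]] mean [0.5025 0.325  0.065 ]
[0.0756, 0.1412, 0.0756, 0.1444]
yaw 93.2963266992913
rackwalls [[0.6228, -0.0801, 0.05], [0.6145, -0.1092, 0.05], [0.5046, -0.0741, 0.05], [0.5141, -0.0469, 0.05]] mean [ 0.564  -0.0776  0.05  ]
[0.1136, 0.0303, 0.1153, 0.0288]
yaw -17.366832192778453
soap [[0.501 0.13  0.024]]
jar [[ 0.687 -0.198  0.042]]
brush [[0.708 0.126 0.028]]
```

Crops: the slab at tile (225,145) is plain pale wood on the blue dish, so it is the lid; the decoys are red. The box's low front and flared mouth are at its right end (tile 345,135), so its +x points to about world +y. The lid, box and rack sizes measured agree with the given ones to 2–7 mm.

Plan:
1. Grip the lid across its width, tool tilted 45°, and stand it in the rack.
2. Regrip from the green side.
3. Insert it with the tool pointing down.

```bash
cat >> h.py <<'E'
def toolR(yaw,tilt,s):
    """yaw (deg) of u; tool x = down tilted by tilt deg towards +u; tool z = s*width dir (u rotated -90)"""
    y,t=np.radians([yaw,tilt]);u=np.array([np.cos(y),np.sin(y),0]);w=np.array([u[1],-u[0],0])
    x=np.sin(t)*u-np.cos(t)*np.array([0,0,1.]);z=s*w
    return R.from_matrix(np.c_[x,np.cross(z,x),z])
def delta(pos,Rt):
    o=r.observe();R0=q2R(o["tcp_rot"]);w=(Rt*R0.inv()).as_rotvec()
    print("shift",(np.array(pos)-o["tcp_pos"]).round(4),"turn",w.round(4),"deg",np.degrees(np.linalg.norm(w)).round(1))
E
python3 - <<'E'
from h import *
o=r.observe();print(q2R(o["tcp_rot"]).as_matrix().round(2))
for t in(0,-45):
  for s in(1,-1): print(t,s);delta((.50,-.10,.22),toolR(98.1,t,s))
E
```

```text
[[-0.   -0.96  0.29]
 [-0.    0.29  0.96]
 [-1.   -0.   -0.  ]]
0 1
shift [ 0.3202 -0.6982 -0.0245] turn [ 1.1000e-03 -1.2000e-03 -1.1376e+00] deg 65.2
0 -1
shift [ 0.3202 -0.6982 -0.0245] turn [1.400e-03 1.300e-03 2.004e+00] deg 114.8
-45 1
shift [ 0.3202 -0.6982 -0.0245] turn [-0.6263 -0.5406 -1.0754] deg 77.7
-45 -1
shift [ 0.3202 -0.6982 -0.0245] turn [-0.6026  0.7036  1.8838] deg 120.3
```

Request:
play_rows(targets=[[[0.06, -0.05, 0.02], [0, 0, -0.1], 0], [[0.12, -0.1, 0.04], [0, 0, -0.2], 0], [[0.18, -0.15, 0.05], [0, 0, -0.3], 0], [[0.24, -0.2, 0.05], [0, 0, -0.45], 0], [[0.27, -0.25, 0.05], [0, 0, -0.6], 0]])

```text
time: 0.72
tcp_pos: [0.4109, 0.3933, 0.293]
tcp_rot: [0.667, -0.234, 0.667, 0.234]
contact_force: [0.5, 1.4, -0.7]
finger_gap: 0.0856
```

Request:
play_rows(targets=[[[0.02, -0.06, 0], [0, 0, -0.1], 0], [[0.03, -0.12, 0], [0, 0, -0.2], 0], [[0.04, -0.18, 0], [0, 0, -0.3], 0], [[0.04, -0.24, 0], [0, 0, -0.4], 0], [[0.04, -0.3, 0], [0, 0, -0.5], 0]])

```text
time: 1.35
tcp_pos: [0.449, 0.0927, 0.2929]
tcp_rot: [0.704, -0.062, 0.704, 0.062]
contact_force: [0.2, -0.5, 0.0]
finger_gap: 0.0854
```

Run:
```python
from h import *
o=r.observe();print(o["time"],o["tcp_pos"],o["qpos"].round(2),o["finger_gap"])
im=r.read_camera("wrist");np.save("w1.npy",np.r_[o["tcp_pos"],o["tcp_rot"]]);cv2.imwrite("pics/w1.png",im[:,:,::-1])
delta((.503,-.12,.2),toolR(98.1,-30,1))
c=cam("wrist",o)
for P in [(.502,.323,.065),(.5,.25,.05),(.564,-.078,.05),(.527,-.283,.036)]: print(P,proj(c,[P]).round(0))
```

```text
1.35 [0.44896019 0.09268005 0.29286726] [-0.4   0.21  0.17  1.84 -0.04  1.1  -0.03] 0.08544282191793579
shift [ 0.0544 -0.2037 -0.0932] turn [-0.5129 -0.0794 -0.0194] deg 29.8
(0.502, 0.323, 0.065) [[363. -17.]]
(0.5, 0.25, 0.05) [[343.  59.]]
(0.564, -0.078, 0.05) [[332. 308.]]
(0.527, -0.283, 0.036) [[283. 399.]]
```

Request:
play_rows(targets=[[[0.02, -0.05, 0], [-0.1, -0.015, -0.004], 0], [[0.03, -0.09, 0], [-0.2, -0.03, -0.008], 0], [[0.04, -0.13, -0.02], [-0.3, -0.045, -0.012], 0], [[0.05, -0.17, -0.04], [-0.41, -0.06, -0.015], 0], [[0.055, -0.19, -0.06], [-0.513, -0.079, -0.019], 0]])

```text
time: 2.02
tcp_pos: [0.5045, -0.0972, 0.2328]
tcp_rot: [0.693, -0.236, 0.669, -0.129]
contact_force: [-0.1, -0.2, -1.7]
finger_gap: 0.0856
```

Run:
```python
from h import *
o=r.observe();print(o["time"],o["tcp_pos"],o["qpos"].round(2))
im=r.read_camera("wrist");np.save("w2.npy",np.r_[o["tcp_pos"],o["tcp_rot"]]);cv2.imwrite("pics/w2.png",im[:,:,::-1])
c=cam("wrist",o);print(proj(c,[(.564,-.078,.05),(.527,-.283,.036),(.546,-.206,.036),(.566,-.3525,.036),(.509,-.360,.036),(.487,-.214,.036)]).round(0).tolist())
```

```text
2.025 [ 0.50445121 -0.09721019  0.23275511] [-0.46  0.37  0.36  1.95  0.51  0.9  -0.3 ]
[[346.0, 93.0], [272.0, 224.0], [297.0, 185.0], [290.0, 254.0], [254.0, 254.0], [249.0, 184.0]]
```

View pics/w2.png

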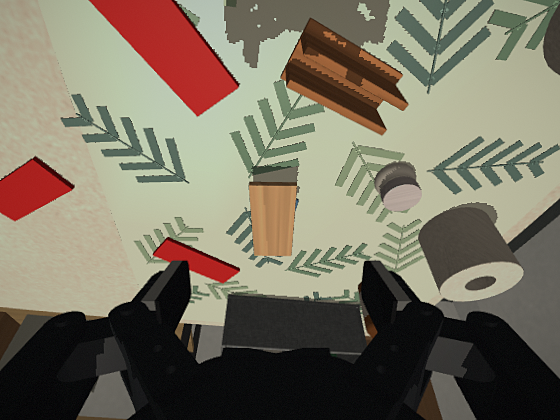

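Wrist view: the lid's corners at (250,185), (297,184), (292,256) and (254,255) match the prediction to about 2 px, so its pose is confirmed. Descending along the tool axis.

Request:
play_rows(targets=[[[0.005, -0.04, -0.04], [0, 0, 0], 0], [[0.01, -0.085, -0.08], [0, 0, 0], 0], [[0.014, -0.126, -0.14], [0, 0, 0], 0], [[0.017, -0.146, -0.175], [0, 0, 0], 0], [[0.02, -0.166, -0.2095], [0, 0, 0], 0]])

```text
time: 2.7
tcp_pos: [0.5245, -0.262, 0.022]
tcp_rot: [0.693, -0.235, 0.67, -0.126]
contact_force: [1.2, 0.1, 0.2]
finger_gap: 0.0853
```

Request:
play_rows(targets=[[[0, 0, 0], [0, 0, 0], 255], [[0, 0, 0], [0, 0, 0], 255], [[0, 0, 0], [0, 0, 0], 255], [[0, 0, 0], [0, 0, 0], 255], [[0, 0, 0], [0, 0, 0], 255]], newtons=60)

```text
time: 3.32
tcp_pos: [0.5282, -0.2594, 0.0255]
tcp_rot: [0.695, -0.236, 0.667, -0.125]
contact_force: [5.1, -1.4, -4.1]
finger_gap: 0.0587
```

Run:
```python
from h import *
o=r.observe();print(o["time"],o["tcp_pos"],o["contact_force"],o["finger_gap"])
o2=r.observe();im=r.read_camera("top");cv2.imwrite("pics/t2.png",cv2.convertScaleAbs(cv2.resize(im[110:215,300:440,::-1],(800,600),interpolation=cv2.INTER_CUBIC),alpha=1.4))
```

```text
3.325 [ 0.52823691 -0.25936918  0.02547728] [ 5.07140671 -1.44289182 -4.0653556 ] 0.05865616510748468
```

```bash
cat >> h.py <<'E'
def lidR(x,z): return R.from_matrix(np.c_[x,np.cross(z,x),z])
def save(n,o,pos,Rl):
    Rt=q2R(o["tcp_rot"]);np.savez(n,p=Rt.inv().apply(np.array(pos)-o["tcp_pos"]),q=(Rt.inv()*Rl).as_quat())
def tcp_for(n,pos,Rl):
    d=np.load(n);Rt=Rl*R.from_quat(d["q"]).inv();return np.array(pos)-Rt.apply(d["p"]),Rt
def lid_now(n,o):
    d=np.load(n);Rt=q2R(o["tcp_rot"]);return o["tcp_pos"]+Rt.apply(d["p"]),Rt*R.from_quat(d["q"])
Z=np.array([0,0,1.])
def udir(yaw): a=np.radians(yaw);return np.array([np.cos(a),np.sin(a),0])
n_r=udir(72.6);rack=np.array([.564,-.078,0])
def rackpose(L,off,bot):
    """lid leaning L deg with top to -n, bottom end centre at offset off along n, height bot"""
    L=np.radians(L);x=-n_r*np.sin(L)+Z*np.cos(L);z=-n_r*np.cos(L)-Z*np.sin(L)
    return rack+n_r*off+Z*bot+x*.075,lidR(x,z)
E
python3 - <<'E'
from h import *
o=r.observe();u=udir(98.1);x=q2R(o["tcp_rot"]).as_matrix()
save("g1.npz",o,np.array([.527,-.2832,.032]),lidR(u,Z))
d=dict(np.load("g1.npz"));print("lid in tool",d["p"]);d["p"][2]=0;np.savez("g1.npz",**d)
print("lid x in tool",R.from_quat(d["q"]).as_matrix().round(3))
for b in(.1,.008):
  p,Rt=tcp_for("g1.npz",*rackpose(6,.003,b));print(p.round(3),Rt.as_matrix().round(2).tolist());delta(p,Rt)
E
```

```text
lid in tool [ 0.00588667 -0.02348017 -0.00501971]
lid x in tool [[-0.495 -0.008 -0.869]
 [ 0.868  0.018 -0.495]
 [ 0.02  -1.    -0.002]]
[ 0.563 -0.079  0.198] [[0.28, 0.1, 0.95], [0.87, 0.39, -0.3], [-0.4, 0.92, 0.02]]
shift [0.0351 0.1808 0.173 ] turn [ 1.681  -0.1367 -0.3351] deg 98.5
[ 0.563 -0.079  0.106] [[0.28, 0.1, 0.95], [0.87, 0.39, -0.3], [-0.4, 0.92, 0.02]]
shift [0.0351 0.1808 0.081 ] turn [ 1.681  -0.1367 -0.3351] deg 98.5
```

Request:
play_rows(targets=[[[0, 0, 0.05], [0, 0, 0], 255], [[0, 0, 0.11], [0, 0, 0], 255], [[0, 0, 0.16], [0.168, -0.014, -0.034], 255], [[0, 0.02, 0.2], [0.336, -0.027, -0.067], 255], [[0, 0.04, 0.22], [0.504, -0.041, -0.1], 255]])

```text
time: 4.0
tcp_pos: [0.5257, -0.2189, 0.2508]
tcp_rot: [0.739, -0.019, 0.673, 0.008]
contact_force: [-0.4, -0.9, -2.3]
finger_gap: 0.059
```

Run:
```python
from h import *
o=r.observe();print(o["time"],o["tcp_pos"],o["qpos"].round(2),o["contact_force"],o["finger_gap"])
delta(*tcp_for("g1.npz",*rackpose(6,.003,.1)))
im=r.read_camera("wrist");cv2.imwrite("pics/w3.png",im[:,:,::-1])
```

```text
4.0 [ 0.52574703 -0.21891131  0.25076077] [ 0.4   0.36 -0.05  1.73 -0.    0.96  0.39] [-0.43743241 -0.8831079  -2.34150566] 0.05900682845498974
shift [ 0.0376  0.1403 -0.0523] turn [ 1.1734 -0.0908 -0.2362] deg 68.8
```

Request:
play_rows(targets=[[[0.01, 0.03, 0], [0.17, -0.013, -0.034], 255], [[0.02, 0.06, 0], [0.34, -0.026, -0.068], 255], [[0.03, 0.09, 0], [0.51, -0.039, -0.102], 255], [[0.035, 0.12, 0], [0.68, -0.052, -0.136], 255], [[0.0376, 0.14, 0], [0.85, -0.065, -0.17], 255]])

```text
time: 4.68
tcp_pos: [0.5619, -0.0785, 0.2455]
tcp_rot: [0.697, 0.341, 0.589, 0.225]
contact_force: [-0.4, 0.5, -2.0]
finger_gap: 0.0588
```

Run:
```python
from h import *
o=r.observe();print(o["time"],o["tcp_pos"],o["qpos"].round(2),o["contact_force"],o["finger_gap"])
delta(*tcp_for("g1.npz",*rackpose(6,.003,.07)))
```

```text
4.675 [ 0.56185386 -0.07851464  0.24552974] [ 0.74  0.57 -0.31  1.75 -0.73  1.15  0.7 ] [-0.44284059  0.51548285 -1.97170802] 0.0587714036440582
shift [ 0.0015 -0.0001 -0.0771] turn [ 0.3232 -0.0308 -0.0764] deg 19.1
```

Request:
play_rows(targets=[[[0.0015, 0, -0.01], [0.16, -0.015, -0.038], 255], [[0.0015, 0, -0.03], [0.323, -0.031, -0.076], 255], [[0.0015, 0, -0.06], [0.323, -0.031, -0.076], 255], [[0.0015, 0, -0.077], [0.323, -0.031, -0.076], 255], [[0.0015, 0, -0.077], [0.323, -0.031, -0.076], 255]])

```text
time: 5.3
tcp_pos: [0.5633, -0.0801, 0.1668]
tcp_rot: [0.65, 0.467, 0.523, 0.294]
contact_force: [0.2, 0.3, -0.9]
finger_gap: 0.0587
```

Run:
```python
from h import *
o=r.observe();print(o["time"],o["tcp_pos"],o["qpos"].round(2),o["contact_force"],o["finger_gap"])
p,Rl=lid_now("g1.npz",o);print("bottom",p-Rl.as_matrix()[:,0]*.075, Rl.as_matrix().round(2).tolist())
delta(*tcp_for("g1.npz",*rackpose(6,.003,.01)))
def crop(n,x,y,w,h):
    im=r.read_camera(n)[y:y+h,x:x+w,::-1];return cv2.convertScaleAbs(cv2.resize(im,(400,600),interpolation=cv2.INTER_CUBIC),alpha=1.3)
cv2.imwrite("pics/m2.png",np.hstack([crop("top",265,100,80,120),crop("side",280,150,100,150)]))
c=cam("top");print(proj(c,[rack+[0,0,.05],p]));
```

```text
5.3 [ 0.56330959 -0.08012498  0.16681657] [ 0.88  0.84 -0.39  1.83 -0.92  1.14  0.95] [ 0.17416037  0.29347194 -0.94011241] 0.058658320349352505
bottom [ 0.56451781 -0.07698541  0.0683491 ] [[-0.03, -0.95, -0.3], [-0.1, 0.3, -0.95], [0.99, 0.0, -0.1]]
shift [ 0.      0.0015 -0.0584] turn [ 0.0034 -0.0038 -0.0005] deg 0.3
[[298.30248791 150.71703015]
 [303.17831788 138.26642952]]
```

View pics/m2.png

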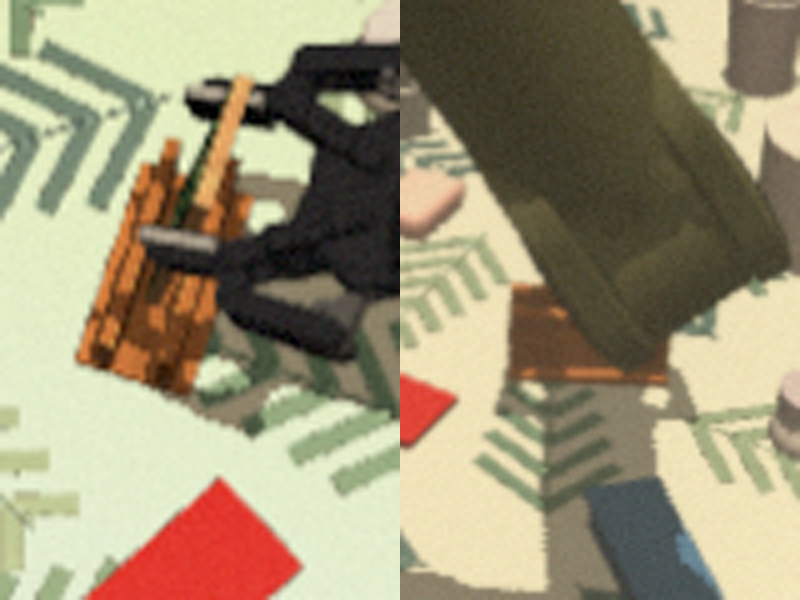

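The lid hangs edge-on over the rack, green side left, its top end from (250,75) to (205,210) in the left tile. One check of its offset across the channel before lowering.

Run:
```python
from h import *
o=r.observe();p,Rl=lid_now("g1.npz",o);M=Rl.as_matrix();c=cam("top")
t=p+M[:,0]*.075
print("pred top end corners tile",((proj(c,[t+M[:,1]*.03,t-M[:,1]*.03,t+M[:,1]*.03+M[:,2]*.004,t+M[:,1]*.03-M[:,2]*.004])-[265,100])*5).round(0).tolist())
P=at_z(c,[(265+228/5,100+142/5)],t[2])[0];print("seen-pred",P-t,"along n",(P-t)@n_r)
```

```text
pred top end corners tile [[198.0, 199.0], [242.0, 67.0], [208.0, 202.0], [189.0, 196.0]]
seen-pred [-4.12651073e-03 -3.14221062e-03  5.55111512e-17] along n -0.0042324191375517125
```

Request:
play_rows(targets=[[[0.001, 0.004, 0], [0, 0, 0], 255], [[0.001, 0.004, -0.02], [0, 0, 0], 255], [[0.001, 0.004, -0.04], [0, 0, 0], 255], [[0.001, 0.004, -0.056], [0, 0, 0], 255], [[0.001, 0.004, -0.06], [0, 0, 0], 255]])

```text
time: 6.02
tcp_pos: [0.5641, -0.0766, 0.106]
tcp_rot: [0.649, 0.468, 0.522, 0.294]
contact_force: [-3.6, -1.7, 9.9]
finger_gap: 0.0587
```

Request:
play_rows(targets=[[[0, 0, -0.002], [0, 0, 0], 255], [[0, 0, -0.003], [0, 0, 0], 255], [[0, 0, -0.004], [0, 0, 0], 255], [[0, 0, -0.004], [0, 0, 0], 255]])

```text
time: 6.52
tcp_pos: [0.5641, -0.0756, 0.1059]
tcp_rot: [0.649, 0.468, 0.521, 0.296]
contact_force: [-5.1, -2.4, 15.8]
finger_gap: 0.059
```

Request:
play_rows(targets=[[[0, 0, 0.003], [0, 0, 0], 255], [[0, 0, 0.003], [0, 0, 0], 0], [[0, 0, 0.003], [0, 0, 0], 0], [[0, 0, 0.003], [0, 0, 0], 0], [[0, 0, 0.003], [0, 0, 0], 0]])

```text
time: 7.15
tcp_pos: [0.5644, -0.0772, 0.1054]
tcp_rot: [0.65, 0.467, 0.523, 0.293]
contact_force: [-0.5, -0.7, 0.2]
finger_gap: 0.0853
```

Run:
```python
from h import *
o=r.observe();print(o["time"],o["tcp_pos"],o["qpos"].round(2),o["contact_force"],o["finger_gap"],q2R(o["tcp_rot"]).as_matrix()[:,0])
im=r.read_camera("wrist");cv2.imwrite("pics/w4.png",im[:,:,::-1])
```

```text
7.15 [ 0.56439081 -0.07724969  0.10539688] [ 0.87  0.94 -0.39  1.84 -0.93  1.07  1.04] [-0.5246038  -0.72542234  0.19498938] 0.08526026493220985 [ 0.28208216  0.86942628 -0.40562002]
```

View pics/w4.png

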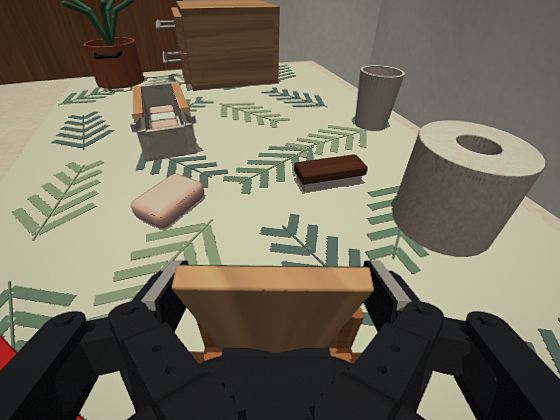

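Lid stands in the rack leaning to the gripper, its top edge at (177–372, 267–290). The box mouth (low front wall) faces the rack. Backing out and going up and over to the green side.

Request:
play_rows(targets=[[[-0.007, -0.022, 0.01], [0, 0, 0], 0], [[-0.015, -0.05, 0.023], [0, 0, 0], 0], [[-0.023, -0.075, 0.035], [0, 0, 0], 0], [[-0.032, -0.1, 0.055], [0, 0, 0], 0], [[-0.032, -0.11, 0.11], [0, 0, 0], 0]])

```text
time: 7.82
tcp_pos: [0.5311, -0.1893, 0.214]
tcp_rot: [0.649, 0.469, 0.523, 0.291]
contact_force: [2.2, -0.5, 1.1]
finger_gap: 0.0853
```

Run:
```python
from h import *
o=r.observe();print(o["time"],o["tcp_pos"],o["contact_force"])
delta(rack+[0,0.05,.33],toolR(72.6,-40,1))
def crop(n,x,y,w,h):
    im=r.read_camera(n)[y:y+h,x:x+w,::-1];return cv2.convertScaleAbs(cv2.resize(im,(400,600),interpolation=cv2.INTER_CUBIC),alpha=1.3)
cv2.imwrite("pics/m3.png",np.hstack([crop("top",265,100,80,120),crop("side",280,150,100,150)]))
```

```text
7.825 [ 0.53112755 -0.18934044  0.21399098] [ 2.20708735 -0.51523372  1.14468849]
shift [0.0329 0.1613 0.116 ] turn [-1.7624  0.5668 -0.0078] deg 106.1
```

View pics/m3.png

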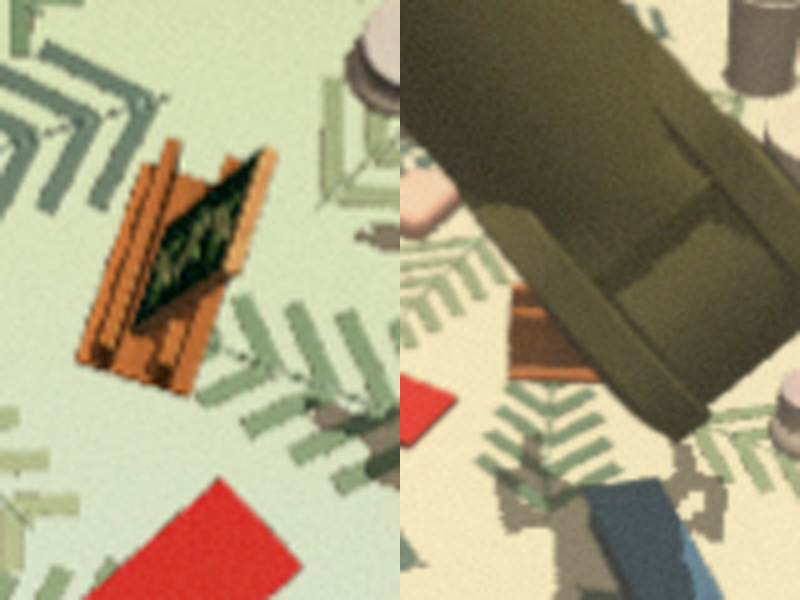

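Run:
```python
from h import *
c=cam("top")
T=lambda p:(np.array(p,float)+.5)/5-.5+[265,100]
L=np.radians(18);zt=.006+.15*np.cos(L)+.0012
P=at_z(c,[T((263,150)),T((232,273)),T((277,152)),T((242,268))],[zt+.0012,zt+.0012,zt-.0012,zt-.0012]);print(P.round(4))
print("width",np.linalg.norm(P[0]-P[1]),"yaw",np.degrees(np.arctan2(*(P[0]-P[1])[1::-1])))
m=P.mean(0)-rack;w=np.array([n_r[1],-n_r[0],0]);print("top: n",m@n_r,"along",m@w)
B=at_z(c,[T((170,208)),T((135,330))],[.05,.006]);print("left edge pts",B, (B-rack)@n_r,(B-rack)@w)
x,_=rackpose(18,.005,.006);print((x-rack)@n_r, )
```

```text
[[ 0.58   -0.1145  0.1511]
 [ 0.5235 -0.1007  0.1511]
 [ 0.5801 -0.1209  0.1487]
 [ 0.5266 -0.1052  0.1487]]
width 0.058221863032808296 yaw -13.765763551713787
top: n -0.034266822862615794 along -0.0012767691387483675
left edge pts [[ 0.58803853 -0.07867972  0.05      ]
 [ 0.53946595 -0.06352781  0.006     ]] [0.00653988 0.00647327] [ 0.0231418  -0.02773916]
-0.018176274578121064
```

Request:
play_rows(targets=[[[0, 0, 0.06], [-0.1, 0.03, 0], 0], [[0, 0, 0.1], [-0.26, 0.084, 0], 0], [[0.01, 0.02, 0.13], [-0.43, 0.138, 0], 0], [[0.02, 0.05, 0.15], [-0.6, 0.193, 0], 0], [[0.03, 0.1, 0.15], [-0.77, 0.248, 0], 0]])

```text
time: 8.55
tcp_pos: [0.5635, -0.0881, 0.3679]
tcp_rot: [0.712, 0.22, 0.667, 0.014]
contact_force: [1.0, 0.4, -1.6]
finger_gap: 0.0855
```

```bash
cat >> h.py <<'E'
w_r=np.array([n_r[1],-n_r[0],0])
def stand(L=16,off=.007,along=-.001):
    p,Rl=rackpose(L,off,.006);return p+w_r*along,Rl
E
python3 - <<'E'
from h import *
o=r.observe();print(o["qpos"].round(2))
p,Rl=stand();Rt=toolR(72.6,-40,1);x=Rt.as_matrix()[:,0]
g=p+Rl.as_matrix()[:,0]*.055;print("grip",g,"x",x)
for b in(.17,.09,-.009): print(b,(g-x*b).round(4));delta(g-x*b,Rt)
E
```

```text
[ 0.44  0.34 -0.19  1.49 -0.29  1.31  0.04]
grip [ 0.55442356 -0.10521443  0.13096402] x [-0.19221972 -0.61337386 -0.76604444]
0.17 [ 0.5871 -0.0009  0.2612]
shift [ 0.0236  0.0872 -0.1067] turn [-0.9859  0.3201 -0.0118] deg 59.4
0.09 [ 0.5717 -0.05    0.1999]
shift [ 0.0082  0.0381 -0.168 ] turn [-0.9859  0.3201 -0.0118] deg 59.4
-0.009 [ 0.5527 -0.1107  0.1241]
shift [-0.0108 -0.0226 -0.2438] turn [-0.9859  0.3201 -0.0118] deg 59.4
```

Request:
play_rows(targets=[[[0.01, 0.04, 0], [-0.165, 0.054, -0.002], 0], [[0.02, 0.08, 0], [-0.33, 0.107, -0.004], 0], [[0.0236, 0.1, 0], [-0.5, 0.16, -0.006], 0], [[0.0236, 0.1, -0.03], [-0.66, 0.214, -0.008], 0], [[0.0236, 0.09, -0.06], [-0.82, 0.267, -0.01], 0]])

```text
time: 9.18
tcp_pos: [0.5863, 0.0049, 0.3052]
tcp_rot: [0.647, -0.078, 0.704, -0.282]
contact_force: [1.2, -0.6, -0.8]
finger_gap: 0.0855
```

Request:
play_rows(targets=[[[0, 0, -0.02], [-0.166, 0.053, -0.002], 0], [[0, 0, -0.047], [-0.166, 0.053, -0.002], 0], [[0, 0, -0.047], [-0.166, 0.053, -0.002], 0]])

```text
time: 9.55
tcp_pos: [0.5851, 0.0035, 0.2561]
tcp_rot: [0.617, -0.138, 0.698, -0.337]
contact_force: [-0.5, 0.1, 0.6]
finger_gap: 0.0856
```

Run:
```python
from h import *
o=r.observe();print(o["time"],o["tcp_pos"],o["qpos"].round(2),o["contact_force"])
p,Rl=stand();Rt=toolR(72.6,-40,1);x=Rt.as_matrix()[:,0];M=Rl.as_matrix();g=p+M[:,0]*.055
for b in(.09,-.009): delta(g-x*b,Rt)
im=r.read_camera("wrist");cv2.imwrite("pics/w5.png",im[:,:,::-1])
c=cam("wrist",o);t=p+M[:,0]*.075-M[:,2]*.004
print("pred green top corners, bottom corners",proj(c,[t+M[:,1]*.03,t-M[:,1]*.03]).round(0).tolist(),proj(c,[rack+[0,0,.05]+w_r*s*.055+n_r*q for s in(1,-1) for q in (.019,)]).round(0).tolist())
```

```text
9.55 [0.58506237 0.0034523  0.25614523] [-0.33  0.65 -0.04  1.41  0.54  1.57 -0.81] [-0.45539287  0.0972535   0.57091728]
shift [-0.0133 -0.0535 -0.0562] turn [-0.0062 -0.0097  0.0021] deg 0.7
shift [-0.0324 -0.1142 -0.1321] turn [-0.0062 -0.0097  0.0021] deg 0.7
pred green top corners, bottom corners [[251.0, 219.0], [310.0, 219.0]] [[333.0, 115.0], [231.0, 114.0]]
```

View pics/w5.png

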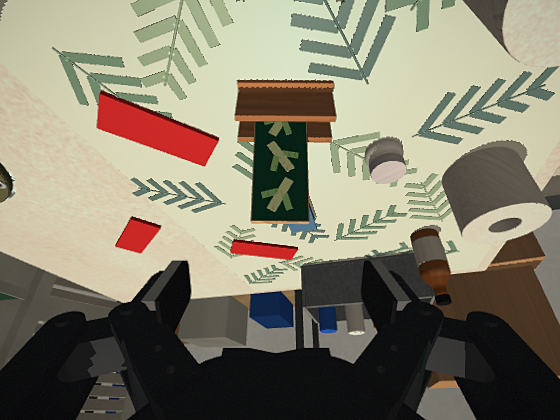

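Wrist view: green leaf face towards the tool, top corners at (251,220) and (310,222) against a predicted (251,219) and (310,219). The pose is confirmed, so I grip.

Request:
play_rows(targets=[[[-0.008, -0.03, -0.03], [-0.006, -0.01, 0.002], 0], [[-0.0135, -0.0535, -0.056], [-0.006, -0.01, 0.002], 0], [[-0.02, -0.075, -0.083], [-0.006, -0.01, 0.002], 0], [[-0.027, -0.095, -0.11], [-0.006, -0.01, 0.002], 0], [[-0.0324, -0.114, -0.132], [-0.006, -0.01, 0.002], 0]])

```text
time: 10.22
tcp_pos: [0.5541, -0.1128, 0.1278]
tcp_rot: [0.623, -0.135, 0.691, -0.341]
contact_force: [0.8, 0.8, 0.5]
finger_gap: 0.0854
```

Request:
play_rows(targets=[[[0, 0, 0], [0, 0, 0], 0], [[0, 0, 0], [0, 0, 0], 255], [[0, 0, 0], [0, 0, 0], 255], [[0, 0, 0], [0, 0, 0], 255], [[0, 0, 0], [0, 0, 0], 255]], newtons=70)

```text
time: 10.85
tcp_pos: [0.5547, -0.1106, 0.128]
tcp_rot: [0.623, -0.136, 0.691, -0.34]
contact_force: [0.4, 0.5, 7.2]
finger_gap: 0.058
```

Run:
```python
from h import *
o=r.observe();print(o["time"],o["tcp_pos"],o["qpos"].round(2),o["contact_force"],o["finger_gap"])
p,Rl=stand();save("g2.npz",o,p,Rl);d=dict(np.load("g2.npz"));print(d["p"]);d["p"][2]=0;np.savez("g2.npz",**d)
```

```text
10.85 [ 0.55471447 -0.11058096  0.12799195] [-0.2   0.71 -0.    1.72  0.66  1.18 -0.91] [0.38550292 0.54322547 7.22358451] 0.05802145622836683
[ 0.02540497  0.04743829 -0.00229798]
```

```bash
cat >> h.py <<'E'
box=np.array([.5025,.323,0]);yb=93.3
def boxpose(x,y,z,pitch=0,yaw=None,o=None):
    b=udir(yb if yaw is None else yaw);l=np.array([-b[1],b[0],0])
    a=np.radians(pitch);f=b*np.cos(a)+Z*np.sin(a);up=Z*np.cos(a)-b*np.sin(a)  # pitch>0: leading end up
    return box+b*x+l*y+Z*z,lidR(-f,-up)
E
python3 - <<'E'
from h import *
delta(*tcp_for("g2.npz",*boxpose(-.21,0,.15)))
E
```

```text
shift [-0.0375  0.1705  0.0163] turn [ 1.2879 -0.1593  0.3094] deg 76.4
```

Request:
play_rows(targets=[[[-0.001, -0.001, 0.015], [0, 0, 0], 255], [[-0.001, -0.002, 0.04], [0, 0, 0], 255], [[-0.001, -0.002, 0.09], [0, 0, 0], 255], [[-0.001, -0.002, 0.14], [0, 0, 0], 255]])

```text
time: 11.35
tcp_pos: [0.5523, -0.113, 0.2686]
tcp_rot: [0.622, -0.137, 0.692, -0.34]
contact_force: [0.6, -0.9, -1.2]
finger_gap: 0.0585
```

Run:
```python
from h import *
o=r.observe();print(o["contact_force"],o["finger_gap"])
delta(*tcp_for("g2.npz",*boxpose(-.21,0,.15)))
```

```text
[ 0.61564465 -0.8880867  -1.17590372] 0.05851358342591044
shift [-0.035   0.1729 -0.1243] turn [ 1.2878 -0.1624  0.3078] deg 76.4
```

Request:
play_rows(targets=[[[-0.005, 0.01, 0.02], [0.17, -0.021, 0.04], 255], [[-0.015, 0.04, 0.02], [0.34, -0.042, 0.081], 255], [[-0.025, 0.08, 0.02], [0.51, -0.064, 0.121], 255], [[-0.035, 0.12, 0], [0.68, -0.085, 0.162], 255], [[-0.035, 0.15, -0.02], [0.85, -0.107, 0.203], 255]])

```text
time: 11.98
tcp_pos: [0.5171, 0.039, 0.2483]
tcp_rot: [0.689, 0.082, 0.719, 0.034]
contact_force: [-1.1, -0.3, -2.2]
finger_gap: 0.0582
```

Run:
```python
from h import *
o=r.observe();print(o["qpos"].round(2))
delta(*tcp_for("g2.npz",*boxpose(-.21,0,.15)))
```

```text
[ 0.2   0.37 -0.29  1.75 -0.07  1.06 -0.11]
shift [ 0.0002  0.0209 -0.104 ] turn [ 0.4332 -0.0509  0.1024] deg 25.7
```

Request:
play_rows(targets=[[[0, 0.01, -0.02], [0.15, -0.017, 0.034], 255], [[0, 0.02, -0.05], [0.3, -0.034, 0.07], 255], [[0, 0.021, -0.08], [0.433, -0.051, 0.102], 255], [[0, 0.021, -0.104], [0.433, -0.051, 0.102], 255], [[0, 0.021, -0.104], [0.433, -0.051, 0.102], 255]])

```text
time: 12.6
tcp_pos: [0.5168, 0.0571, 0.1417]
tcp_rot: [0.669, 0.191, 0.683, 0.222]
contact_force: [0.9, 0.3, -0.1]
finger_gap: 0.0586
```

Run:
```python
from h import *
o=r.observe();print(o["time"],o["tcp_pos"],o["qpos"].round(2),o["contact_force"],o["finger_gap"])
delta(*tcp_for("g2.npz",*boxpose(-.21,0,.15)))
w=r.read_camera("wrist")[:,:,::-1]
t=r.read_camera("top")[140:220,85:225,::-1]
s=r.read_camera("side")[130:210,230:370,::-1]
z=lambda i,k:cv2.convertScaleAbs(cv2.resize(i,k,interpolation=cv2.INTER_CUBIC),alpha=1.3)
cv2.imwrite("pics/m4.png",np.vstack([z(t,(800,457)),np.hstack([z(s,(250,143)),z(w,(190,143)),np.zeros((143,360,3),np.uint8)])]))
cv2.imwrite("pics/w6.png",w)
```

```text
12.6 [0.51681952 0.05711017 0.14172109] [ 0.52  0.61 -0.49  1.91 -0.43  0.83  0.46] [ 0.87884654  0.26802242 -0.08214197] 0.05861694607490076
shift [0.0004 0.0028 0.0026] turn [ 0.0047 -0.0075  0.0027] deg 0.5
```

View pics/m4.png

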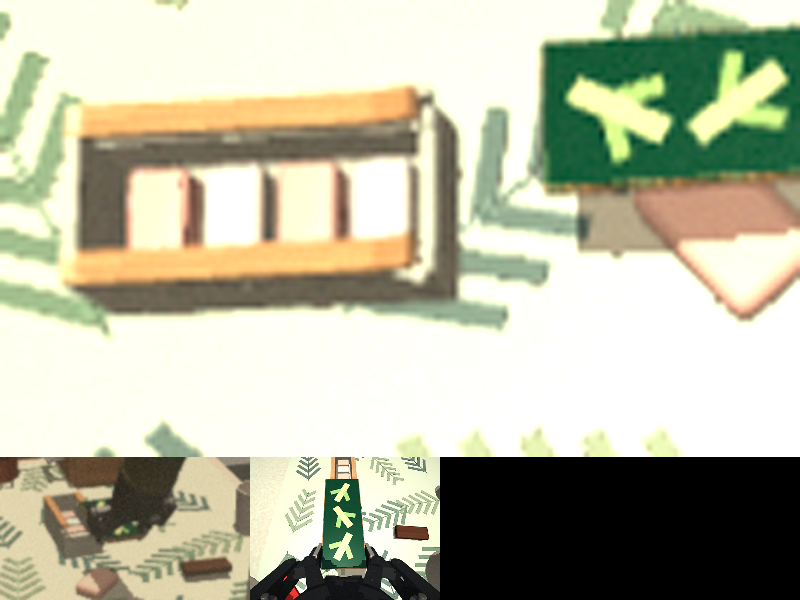

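Green face is up. In the top tile, the lid's leading corners are at (545,44) and (543,185), and the lip corners at (82,105), (415,90), (413,268) and (65,285). I compare them with the model and view an enlarged wrist crop.

Run:
```python
from h import *
c=cam("top");k=800/140
T=lambda p:(np.array(p,float)+.5)/k-.5+[85,140]
o=r.observe();p,Rl=lid_now("g2.npz",o);M=Rl.as_matrix();print("lid",p,M.round(3).tolist())
f=p-M[:,0]*.075-M[:,2]*.004
P=at_z(c,[T((545,44)),T((543,185))],f[2]);q=np.array([f+M[:,1]*.03,f-M[:,1]*.03]);print("lid seen",P.round(4).tolist(),"pred",q.round(4).tolist())
B=at_z(c,[T((82,105)),T((415,90)),T((413,268)),T((65,285))],.065);print("box",B.round(4).tolist())
d=B[0]-B[1]+B[3]-B[2];yaw=np.degrees(np.arctan2(d[1],d[0]));m=B.mean(0);print("yaw",yaw,"ctr",m-udir(yaw)*.002)
I=at_z(c,[T((80,137)),T((415,120)),T((412,235)),T((65,250))],.065);print("inner",I.mean(0),np.linalg.norm(I[1]-I[2]))
cw=cam("wrist",o)
wim=cv2.imread("pics/w6.png");print("pred wrist",proj(cw,[q[0],q[1]]).round(0).tolist(),proj(cw,[boxpose(-.071,s*.038,.065)[0] for s in(1,-1)]+[boxpose(.075,s*.038,.065)[0] for s in(1,-1)]).round(0).tolist())
cv2.imwrite("pics/w6c.png",cv2.resize(wim[0:120,200:360],(800,600),interpolation=cv2.INTER_CUBIC))
```

```text
lid [0.51561369 0.1118638  0.14946651] [[0.057, -0.998, -0.002], [-0.998, -0.057, -0.006], [0.006, 0.003, -1.0]]
lid seen [[0.5352, 0.1839, 0.153], [0.4798, 0.1815, 0.153]] pred [[0.4814, 0.1851, 0.1531], [0.5413, 0.1885, 0.1529]]
box [[0.5363, 0.3959, 0.065], [0.544, 0.2567, 0.065], [0.4682, 0.2525, 0.065], [0.4594, 0.3959, 0.065]]
yaw 93.318233221912 ctr [0.50207706 0.32325469 0.065     ]
inner [0.50242952 0.32559376 0.065     ] 0.0490351091835797
pred wrist [[225.0, 58.0], [324.0, 58.0]] [[234.0, 77.0], [313.0, 77.0], [239.0, -26.0], [306.0, -26.0]]
```

View pics/w6c.png

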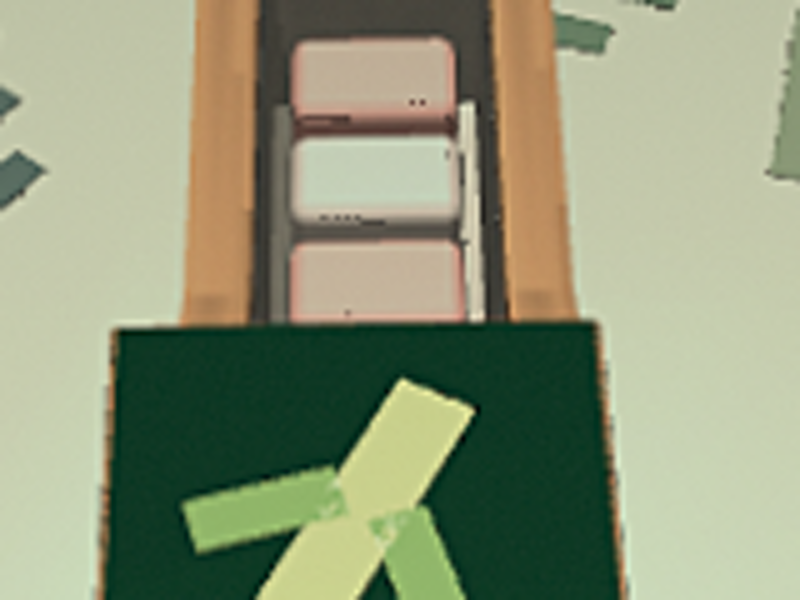

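Run:
```python
from h import *
from scipy.optimize import least_squares
o=r.observe();cw=cam("wrist",o);ct=cam("top")
p,Rl=lid_now("g2.npz",o);M=Rl.as_matrix();g=p+M[:,0]*.055
C=lambda a:(np.array(a,float)+.5)/5-.5+[200,0]
k=800/140;T=lambda a:(np.array(a,float)+.5)/k-.5+[85,140]
wl,wr=C((113,330)),C((598,320));el,er=C((100,600)),C((628,600));tl,tr=T((545,44)),T((543,185))
def pts(v):
    pitch,yaw,a,n,l=v
    Rn=R.from_rotvec(M[:,1]*np.radians(pitch)+Z*np.radians(yaw));gg=g+M[:,0]*a+Z*n+np.array([1,0,0])*l
    f=lambda x,y:gg+Rn.apply(M@np.array([x-.055,y,-.004]))
    return f
def res(v):
    f=pts(v);P=proj(cw,[f(-.075,.03),f(-.075,-.03),f(-.04,.03),f(-.04,-.03)]);Q=proj(ct,[f(-.075,-.03),f(-.075,.03)])
    e=list((P[0]-wl)/2)+list((P[1]-wr)/2)
    for a,b,q in((P[0],P[2],el),(P[1],P[3],er)): e.append((a[0]+(b-a)[0]*(q[1]-a[1])/(b-a)[1]-q[0])/2)
    e+=list((Q[0]-tl)/1.)+list((Q[1]-tr)/1.)
    return np.r_[e,np.array(v)/[4,2,.005,.003,.005]]
s=least_squares(res,np.zeros(5),x_scale=[1,1,.001,.001,.001]);print(s.x.round(4),res(np.zeros(5)).round(1),s.fun.round(1))
```

```text
[ 1.2098e+00  7.7600e-01  2.3000e-03 -5.0000e-04 -6.0000e-04] [ 1.4 -3.7  2.5 -3.   0.8  2.  -1.9 -2.7 -1.6 -0.8  0.   0.   0.   0.
  0. ] [-0.2  0.1  0.3  0.3 -0.3 -0.  -0.8 -1.2 -0.1  0.6  0.3  0.4  0.5 -0.2
 -0.1]
```

Run:
```python
from h import *
o=r.observe();p,Rl=lid_now("g2.npz",o);M=Rl.as_matrix();g=p+M[:,0]*.055
Rn=R.from_rotvec(M[:,1]*np.radians(1.1)+Z*np.radians(.75));gg=g+M[:,0]*.0023-Z*.0005+np.array([-.001,0,0])
save("g3.npz",o,gg+Rn.apply(M@np.array([-.055,0,0])),Rn*Rl)
for x,z in((-.185,.0535),(-.155,.0535)):
  P,Rt=tcp_for("g3.npz",*boxpose(x,0,z));print(P);delta(P,Rt)
```

```text
[0.51672499 0.08724646 0.04841419]
shift [-0.0015  0.0289 -0.0957] turn [ 0.0251 -0.0014 -0.0122] deg 1.6
[0.51499807 0.11719672 0.04841419]
shift [-0.0032  0.0588 -0.0957] turn [ 0.0251 -0.0014 -0.0122] deg 1.6
```

Request:
play_rows(targets=[[[-0.001, 0.015, -0.03], [0.025, -0.001, -0.012], 255], [[-0.0015, 0.029, -0.065], [0.025, -0.001, -0.012], 255], [[-0.0015, 0.029, -0.085], [0.025, -0.001, -0.012], 255], [[-0.0015, 0.029, -0.0957], [0.025, -0.001, -0.012], 255], [[-0.0032, 0.0588, -0.0957], [0.025, -0.001, -0.012], 255]])

```text
time: 13.38
tcp_pos: [0.5161, 0.1145, 0.0467]
tcp_rot: [0.67, 0.203, 0.677, 0.224]
contact_force: [0.1, 0.7, -0.0]
finger_gap: 0.0586
```

Run:
```python
from h import *
o=r.observe();print(o["time"],o["tcp_pos"],o["contact_force"],o["finger_gap"])
p,Rl=lid_now("g3.npz",o);M=Rl.as_matrix();cw=cam("wrist",o);ct=cam("top")
w=r.read_camera("wrist")[:,:,::-1];t=r.read_camera("top")[:,:,::-1]
z=lambda i,k:cv2.convertScaleAbs(cv2.resize(i,k,interpolation=cv2.INTER_CUBIC),alpha=1.2)
# wrist crop 80x120 ->400x600 x5 ; top crop x: 80x120
cv2.imwrite("pics/m5.png",np.vstack([z(w[20:90,205:345],(600,300)),z(t[150:205,120:230],(600,300))]))
k=600/140;f=[p-M[:,0]*.075-M[:,2]*.004+s*M[:,1]*.03 for s in(1,-1)];lip=[boxpose(-.071,s*.038,.065)[0] for s in(1,-1)]
print("wrist pred lid",((proj(cw,f)-[205,20])*k).round(0).tolist(),"lip",((proj(cw,lip)-[205,20])*k).round(0).tolist())
k=600/110;print("top pred lid",((proj(ct,f)-[120,150])*k+[0,300]).round(0).tolist(),"lip",((proj(ct,lip)-[120,150])*k+[0,300]).round(0).tolist())
```

```text
13.375 [0.51606134 0.11452275 0.0466914 ] [ 0.12036848  0.73773845 -0.00553823] 0.05860240252194975
wrist pred lid [[69.0, 195.0], [489.0, 188.0]] lip [[-8.0, 81.0], [538.0, 69.0]]
top pred lid [[239.0, 480.0], [241.0, 347.0]] lip [[207.0, 498.0], [208.0, 328.0]]
```

View pics/m5.png

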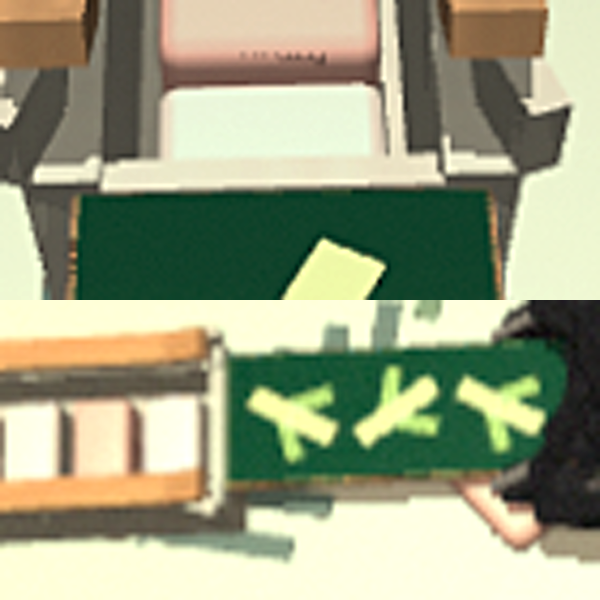

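Lid front corners in the wrist tile are (80,196) and (488,191). Lid and box show nearly the same offset from the model in both cameras (0.5 mm apart), so they are aligned. Inserting now, watching the force.

Run:
```python
from h import *
o=r.observe();p,Rl=lid_now("g3.npz",o);b=udir(yb);l=np.array([-b[1],b[0],0]);M=Rl.as_matrix()
print(o["tcp_pos"],"lid in box",(p-box)@b,(p-box)@l,p[2],"fwd yaw",np.degrees(np.arctan2(-M[1,0],-M[0,0])),"pitch",np.degrees(-M[2,0]))
for x,z in((-.150,.0545),(-.12,.0545)): delta(*tcp_for("g3.npz",*boxpose(x,0,z,pitch=.3)))
```

```text
[0.51415859 0.1200564  0.04861853] lid in box -0.1521121190949754 0.0008388800254746989 0.053834330294840874 fwd yaw 93.4912680920823 pitch 0.14478262397379282
shift [0.0006 0.0022 0.0005] turn [ 0.0028 -0.0009 -0.0033] deg 0.3
shift [-0.0012  0.0321  0.0005] turn [ 0.0028 -0.0009 -0.0033] deg 0.3
```

Request:
play_rows(targets=[[[0.0006, 0.002, 0.001], [0.003, -0.001, -0.003], 255], [[0.0003, 0.008, 0.001], [0.003, -0.001, -0.003], 255], [[-0.0001, 0.015, 0.001], [0.003, -0.001, -0.003], 255], [[-0.0007, 0.024, 0.001], [0.003, -0.001, -0.003], 255], [[-0.0012, 0.032, 0.001], [0.003, -0.001, -0.003], 255]])

```text
time: 14.1
tcp_pos: [0.5131, 0.1493, 0.0479]
tcp_rot: [0.669, 0.205, 0.677, 0.227]
contact_force: [-0.4, 0.2, -1.3]
finger_gap: 0.0586
```

```bash
cat > st.py <<'E'
from h import *
o=r.observe();p,Rl=lid_now("g3.npz",o);b=udir(yb);l=np.array([-b[1],b[0],0]);M=Rl.as_matrix()
print(o["time"],o["tcp_pos"].round(4),o["contact_force"].round(1),o["torque"].round(2),o["finger_gap"].round(4),"lid in box",((p-box)@b).round(4),((p-box)@l).round(4),p[2].round(4),"yaw",np.degrees(np.arctan2(-M[1,0],-M[0,0])).round(2),"pitch",np.degrees(-M[2,0]).round(2))
E
python3 st.py
```

```text
Traceback (most recent call last):
  File "st.py", line 3, in <module>
    print(o["time"],o["tcp_pos"].round(4),o["contact_force"].round(1),o["torque"].round(2),o["finger_gap"].round(4),"lid in box",((p-box)@b).round(4),((p-box)@l).round(4),p[2].round(4),"yaw",np.degrees(np.arctan2(-M[1,0],-M[0,0])).round(2),"pitch",np.degrees(-M[2,0]).round(2))
                                                                                           ^^^^^^^^^^^^^^^^^^^^^
AttributeError: 'float' object has no attribute 'round'
```

Request:
play_rows(targets=[[[-0.0005, 0.008, 0], [0, 0, 0], 255], [[-0.0009, 0.016, 0], [0, 0, 0], 255], [[-0.0014, 0.024, 0], [0, 0, 0], 255], [[-0.0017, 0.03, 0], [0, 0, 0], 255], [[-0.0017, 0.03, 0], [0, 0, 0], 255]])

```text
time: 14.72
tcp_pos: [0.5113, 0.1791, 0.0479]
tcp_rot: [0.669, 0.205, 0.677, 0.227]
contact_force: [0.5, 0.0, -1.1]
finger_gap: 0.0585
```

```bash
sed -i 's/o\["finger_gap"\].round(4)/o["finger_gap"]/' st.py; python3 st.py
```

```text
14.725 [0.5113 0.1791 0.0479] [ 0.5  0.  -1.1] [-0.77 -0.04 -0.01] 0.05847939228756674 lid in box -0.093 -0.0001 0.0532 yaw 93.11 pitch 0.21
```

Request:
play_rows(targets=[[[-0.0005, 0.009, 0], [0, 0, 0], 255], [[-0.001, 0.018, 0], [0, 0, 0], 255], [[-0.0016, 0.027, 0], [0, 0, 0], 255], [[-0.0021, 0.036, 0], [0, 0, 0], 255], [[-0.0021, 0.036, 0], [0, 0, 0], 255]])

```text
time: 15.35
tcp_pos: [0.509, 0.2157, 0.048]
tcp_rot: [0.669, 0.204, 0.677, 0.227]
contact_force: [-0.8, -0.8, -1.4]
finger_gap: 0.0584
```

```bash
python3 st.py
python3 - <<'E'
from h import *
cv2.imwrite("pics/w7.png",r.read_camera("wrist")[:,:,::-1])
E
```

```text
15.35 [0.509  0.2157 0.048 ] [-0.8 -0.8 -1.4] [-0.73 -0.07  0.03] 0.05843191045499858 lid in box -0.0564 0.0002 0.0533 yaw 93.16 pitch 0.23
```

View pics/w7.png

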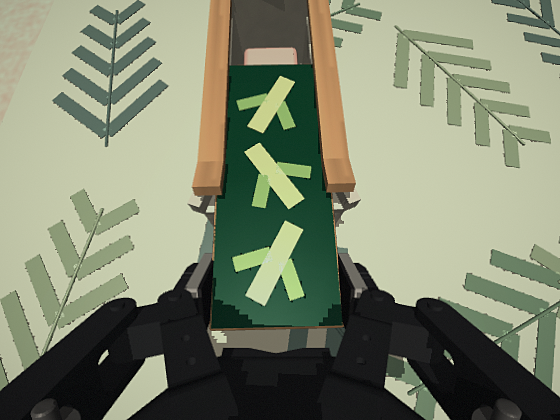

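Wrist view: the lid is under both lips, green up, with its leading edge at row 65. The fingers are just short of the flares at (205,205) and (345,205). I release, back out, and push its rear end with shut fingers.

Request:
play_rows(targets=[[[0, 0, -0.001], [0, 0, 0], 255], [[0, 0, -0.001], [0, 0, 0], 0], [[0, 0, -0.001], [0, 0, 0], 0], [[0, 0, -0.001], [0, 0, 0], 0], [[0, 0, -0.001], [0, 0, 0], 0]])

```text
time: 16.02
tcp_pos: [0.5094, 0.2145, 0.0469]
tcp_rot: [0.67, 0.205, 0.677, 0.226]
contact_force: [0.2, 0.1, 0.3]
finger_gap: 0.0855
```

Request:
play_rows(targets=[[[0.001, -0.01, 0.014], [0, 0, 0], 0], [[0.002, -0.02, 0.03], [0, 0, 0], 0], [[0.002, -0.04, 0.058], [0, 0, 0], 0], [[0.002, -0.05, 0.075], [-0.15, 0, 0], 0], [[0.002, -0.055, 0.075], [-0.3, 0, 0], 255]], newtons=30)

```text
time: 16.65
tcp_pos: [0.5129, 0.1571, 0.1235]
tcp_rot: [0.694, 0.103, 0.702, 0.12]
contact_force: [-0.8, 2.2, -1.0]
finger_gap: 0.0698
```

Run:
```python
from h import *
o=r.observe();print(o["time"],o["tcp_pos"],o["contact_force"],o["finger_gap"])
Rt=toolR(yb,0,1);b=udir(yb)
for x,z in((-.157,.11),(-.157,.053),(-.092,.053)): delta(box+b*x+Z*z,Rt)
```

```text
16.65 [0.51293247 0.15714818 0.12350544] [-0.81902462  2.16908045 -0.99656871] 0.06982056272098536
shift [-0.0014  0.0091 -0.0135] turn [-0.3151 -0.0205  0.033 ] deg 18.2
shift [-0.0014  0.0091 -0.0705] turn [-0.3151 -0.0205  0.033 ] deg 18.2
shift [-0.0051  0.074  -0.0705] turn [-0.3151 -0.0205  0.033 ] deg 18.2
```

Request:
play_rows(targets=[[[-0.001, 0.004, 0], [-0.16, -0.01, 0.016], 255], [[-0.001, 0.004, 0], [-0.315, -0.02, 0.033], 255], [[-0.001, 0.004, -0.02], [-0.315, -0.02, 0.033], 255], [[-0.001, 0.004, -0.05], [-0.315, -0.02, 0.033], 255], [[-0.001, 0.004, -0.0705], [-0.315, -0.02, 0.033], 255]])

```text
time: 17.27
tcp_pos: [0.5097, 0.1641, 0.0503]
tcp_rot: [0.705, -0.021, 0.709, 0.024]
contact_force: [-0.1, -0.4, -0.9]
finger_gap: 0.0001
```

Request:
play_rows(targets=[[[0, 0, 0], [0, 0, 0], 255], [[-0.0005, 0.01, 0], [0, 0, 0], 255], [[-0.001, 0.02, 0], [0, 0, 0], 255], [[-0.0017, 0.03, 0], [0, 0, 0], 255], [[-0.0023, 0.04, 0], [0, 0, 0], 255]])

```text
time: 17.9
tcp_pos: [0.5082, 0.2044, 0.0518]
tcp_rot: [0.705, -0.02, 0.708, 0.023]
contact_force: [-0.1, -1.6, 1.0]
finger_gap: 0.0002
```

Run:
```python
from h import *
o=r.observe();print(o["time"],o["tcp_pos"],o["contact_force"],o["finger_gap"],"box x of tcp",(o["tcp_pos"]-box)@udir(yb))
```

```text
17.9 [0.50819205 0.20436507 0.05178386] [-0.11751144 -1.62093361  0.96258927] 0.0002143731625027327 box x of tcp -0.11876587277361171
```

Request:
play_rows(targets=[[[-0.0004, 0.006, 0], [0, 0, 0], 255], [[-0.0008, 0.012, 0], [0, 0, 0], 255], [[-0.001, 0.017, 0], [0, 0, 0], 255], [[-0.0012, 0.021, 0], [0, 0, 0], 255], [[-0.0012, 0.021, 0], [0, 0, 0], 255]])

```text
time: 18.52
tcp_pos: [0.5068, 0.225, 0.0513]
tcp_rot: [0.705, -0.02, 0.709, 0.023]
contact_force: [-0.6, 0.4, 1.0]
finger_gap: -0.0001
```

Request:
play_rows(targets=[[[0, 0.002, 0], [0, 0, 0], 255], [[-0.0002, 0.004, 0], [0, 0, 0], 255], [[-0.0002, 0.005, 0], [0, 0, 0], 255], [[-0.0002, 0.005, 0], [0, 0, 0], 255]])

```text
time: 19.02
tcp_pos: [0.5067, 0.2297, 0.0513]
tcp_rot: [0.705, -0.02, 0.709, 0.023]
contact_force: [0.7, 0.2, 0.1]
finger_gap: -0.0001
```

Run:
```python
from h import *
o=r.observe();print(o["time"],o["tcp_pos"],o["contact_force"],o["finger_gap"],"box x of tcp",(o["tcp_pos"]-box)@udir(yb))
```

```text
19.025 [0.50671158 0.22969975 0.05131981] [0.74872933 0.22994181 0.11299656] -9.026600715740976e-05 box x of tcp -0.0933879773631152
```

Request:
play_rows(targets=[[[0, 0.001, 0], [0, 0, 0], 255], [[-0.0001, 0.002, 0], [0, 0, 0], 255], [[-0.0001, 0.003, 0], [0, 0, 0], 255], [[-0.0002, 0.004, 0], [0, 0, 0], 255], [[-0.0002, 0.004, 0], [0, 0, 0], 255]])

```text
time: 19.65
tcp_pos: [0.5065, 0.2336, 0.0514]
tcp_rot: [0.705, -0.02, 0.709, 0.023]
contact_force: [-0.5, -0.1, 0.2]
finger_gap: -0.0
```

Request:
play_rows(targets=[[[0, 0.001, 0], [0, 0, 0], 255], [[-0.0001, 0.002, 0], [0, 0, 0], 255], [[-0.0001, 0.002, 0], [0, 0, 0], 255], [[-0.0001, 0.002, 0], [0, 0, 0], 255]])

```text
time: 20.15
tcp_pos: [0.5064, 0.2338, 0.0513]
tcp_rot: [0.705, -0.02, 0.709, 0.022]
contact_force: [0.7, -6.0, 3.0]
finger_gap: -0.0003
```

Run:
```python
from h import *
o=r.observe();print(o["time"],o["tcp_pos"],o["contact_force"],"box x of tcp",(o["tcp_pos"]-box)@udir(yb))
w=r.read_camera("wrist")[:,:,::-1];t=r.read_camera("top")[:,:,::-1];s=r.read_camera("side")[:,:,::-1]
z=lambda i,k:cv2.convertScaleAbs(cv2.resize(i,k,interpolation=cv2.INTER_CUBIC),alpha=1.2)
cv2.imwrite("pics/m6.png",np.vstack([np.hstack([z(w,(400,300)),z(s[130:205,230:330],(400,300))]),np.hstack([z(t[145:205,90:170],(400,300)),z(w[150:300,180:380],(400,300))])]))
```

```text
20.15 [0.50644783 0.23376066 0.05134487] [ 0.7021144  -5.99030462  3.02941282] box x of tcp -0.08931861817889036
```

Request:
play_rows(targets=[[[-0.0001, 0.002, 0], [0, 0, 0], 255], [[-0.0001, 0.003, 0], [0, 0, 0], 255], [[-0.0001, 0.003, 0], [0, 0, 0], 255]])

```text
time: 20.68
tcp_pos: [0.5064, 0.2339, 0.0513]
tcp_rot: [0.705, -0.021, 0.709, 0.02]
contact_force: [0.5, -12.9, 5.8]
finger_gap: 0.0003
```

Request:
play_rows(targets=[[[0, -0.01, 0], [0, 0, 0], 255], [[0, -0.03, 0], [0, 0, 0], 255], [[0, -0.03, 0.04], [0, 0, 0], 255], [[0, -0.04, 0.09], [0, 0, 0], 255], [[0, -0.06, 0.11], [0, 0, 0], 255]])

```text
time: 21.3
tcp_pos: [0.5073, 0.1787, 0.164]
tcp_rot: [0.706, -0.02, 0.707, 0.024]
contact_force: [0.6, -0.5, -0.3]
finger_gap: 0.0002
```

Run:
```python
from h import *
o=r.observe();print(o["time"],o["tcp_pos"],o["contact_force"])
w=r.read_camera("wrist")[:,:,::-1];t=r.read_camera("top")[:,:,::-1]
z=lambda i,k:cv2.convertScaleAbs(cv2.resize(i,k,interpolation=cv2.INTER_CUBIC),alpha=1.2)
cw=cam("wrist",o);P=proj(cw,[boxpose(x,0,h)[0] for x,h in((-.081,.056),(-.075,.046),(.069,.056),(.075,.065))]);print(P.round(0).tolist())
y0=int(max(0,min(270,P[0][1]-120)));x0=int(P[0][0]-100)
cv2.imwrite("pics/m6.png",np.vstack([np.hstack([z(w,(400,300)),z(t[145:205,90:170],(400,300))]),z(w[y0:y0+75,x0:x0+200],(800,300))]))
print(x0,y0,((P-[x0,y0])*4).round(0).tolist())
ct=cam("top");print("top",((proj(ct,[boxpose(x,s*.03,.056)[0] for x in(-.081,.069) for s in(1,-1)])-[90,145])*5+[400,0]).round(0).tolist())
```

```text
21.3 [0.50728839 0.1786993  0.16404733] [ 0.6445068  -0.47109841 -0.27965379]
[[281.0, 137.0], [281.0, 129.0], [283.0, -90.0], [283.0, -110.0]]
180 16 [[403.0, 483.0], [403.0, 451.0], [411.0, -422.0], [412.0, -503.0]]
top [[766.0, 193.0], [767.0, 71.0], [451.0, 208.0], [455.0, 86.0]]
```

The picture limit is reached, so I check with colour segmentation instead.

Run:
```python
from h import *
b=udir(yb);l=np.array([-b[1],b[0],0])
o=r.observe()
for n,c in(("top",cam("top")),("wrist",cam("wrist",o))):
    im=r.read_camera(n)
    xs=np.arange(-.11,.09,.002)
    for y in(-.012,.012):
        P=np.array([box+b*x+l*y+Z*.056 for x in xs]);q=proj(c,P);ok=(q[:,0]>1)&(q[:,1]>1)&(q[:,0]<558)&(q[:,1]<418)
        print(n,y);print(" ".join(f"{int(x*1000)}:{','.join(map(str,im[int(round(v)),int(round(u))]))}" for x,(u,v),k in zip(xs,q,ok) if k and (x<-.068 or x>.055)))
```

```text
top -0.012
-110:40,38,22 -108:40,38,22 -106:41,37,22 -104:38,34,19 -102:41,36,21 -99:38,36,21 -97:38,37,21 -95:38,37,21 -93:47,42,28 -91:40,39,24 -89:44,38,21 -87:45,42,24 -85:40,40,16 -83:40,40,16 -81:46,44,24 -79:50,45,28 -77:47,44,26 -75:50,46,28 -73:49,45,23 -71:49,45,23 -69:49,44,26 56:72,68,41 58:72,67,41 60:70,66,37 62:70,66,37 64:75,69,43 66:70,66,38 68:73,66,41 70:71,64,39 72:71,65,39 74:71,65,39 76:69,62,35 78:70,63,38 80:73,66,39 82:72,66,39 84:72,66,39 86:69,64,37 88:70,66,41
top 0.012
-110:38,34,19 -108:38,34,19 -106:39,35,19 -104:38,37,21 -102:38,38,14 -99:44,40,23 -97:41,39,19 -95:41,39,19 -93:39,38,18 -91:43,39,25 -89:42,38,21 -87:42,37,22 -85:44,40,23 -83:44,42,20 -81:44,42,20 -79:43,39,21 -77:47,46,25 -75:46,42,24 -73:44,42,24 -71:43,39,17 -69:47,44,27 56:74,66,39 58:70,65,38 60:73,67,40 62:72,66,40 64:73,67,39 66:73,67,39 68:69,63,33 70:70,66,37 72:72,67,41 74:72,66,40 76:70,64,38 78:70,64,38 80:71,67,40 82:69,65,38 84:72,68,41 86:72,67,39 88:72,67,39
wrist -0.012
-110:58,69,62 -108:58,69,62 -106:57,69,63 -104:49,63,57 -102:132,126,109 -99:91,92,80 -97:56,70,64 -95:130,124,107 -93:128,123,106 -91:124,120,103 -89:127,122,105 -87:57,69,63 -85:61,72,66 -83:62,73,66 -81:61,73,66 -79:69,63,49 -77:10,38,26 -75:13,41,29 -73:17,42,30 -71:17,42,30 -69:13,39,28
wrist 0.012
-110:124,120,104 -108:124,120,104 -106:124,120,104 -104:125,120,104 -102:124,120,103 -99:125,121,105 -97:126,121,104 -95:125,121,103 -93:126,121,104 -91:125,121,104 -89:125,121,104 -87:126,121,104 -85:125,121,104 -83:126,122,104 -81:127,124,106 -79:86,66,47 -77:9,39,27 -75:11,38,27 -73:13,38,27 -71:13,40,28 -69:11,38,27
```

Request:
play_rows(targets=[[[0, -0.05, 0.03], [0, 0, 0], 255], [[0, -0.1, 0.06], [0, 0, 0], 255], [[0, -0.16, 0.1], [0, 0, 0], 255], [[0, -0.22, 0.12], [0, 0, 0], 255], [[0, -0.28, 0.12], [0, 0, 0], 255]])

```text
time: 22.12
tcp_pos: [0.507, -0.095, 0.2812]
tcp_rot: [0.705, -0.021, 0.708, 0.024]
contact_force: [1.0, -0.4, -0.5]
finger_gap: 0.0001
```

Run:
```python
from h import *
b=udir(yb);l=np.array([-b[1],b[0],0])
for n,h in(("top",.056),("side",.056)):
    c=cam(n);im=r.read_camera(n)
    xs=np.arange(-.100,.09,.002)
    for y in(-.01,.016):
        q=proj(c,[box+b*x+l*y+Z*h for x in xs])
        print(n,y);print(" ".join(f"{round(x*1000)}:{','.join(map(str,im[int(round(v)),int(round(u))]))}" for x,(u,v) in zip(xs,q) if (x<-.066 or x>.052)))
c=cam("top");im=cv2.cvtColor(r.read_camera("top"),cv2.COLOR_RGB2BGR)
hsv=cv2.cvtColor(im,cv2.COLOR_BGR2HSV);q=proj(c,[box+Z*.056])[0].astype(int)
t=im[145:205,90:170,::-1]
# lip end profile (z=.065): along upper lip
for y in(-.0315,.0315):
    xs=np.arange(-.1,.09,.002);q=proj(c,[box+b*x+l*y+Z*.065 for x in xs]);i2=im[:,:,::-1]
    print("lip",y," ".join(f"{round(x*1000)}:{','.join(map(str,i2[int(round(v)),int(round(u))]))}" for x,(u,v) in zip(xs,q) if (x<-.06 or x>.062)))
```

```text
top -0.01
-100:98,115,97 -98:100,117,100 -96:100,117,100 -94:113,128,106 -92:170,179,148 -90:197,204,168 -88:180,186,151 -86:99,90,73 -84:99,90,73 -82:58,54,44 -80:64,56,46 -78:66,53,30 -76:13,53,30 -74:19,63,35 -72:16,63,36 -70:17,63,40 -68:15,61,39 52:133,146,89 54:174,182,113 56:191,198,123 58:148,161,100 60:29,68,41 62:29,68,41 64:11,57,37 66:0,51,28 68:14,57,38 70:39,56,38 72:81,76,58 74:81,76,58 76:146,143,118 78:195,191,155 80:194,190,156 82:166,166,134 84:166,166,134 86:122,131,100 88:113,129,96
top 0.016
-100:101,117,99 -98:100,117,98 -96:100,117,98 -94:107,121,101 -92:151,163,136 -90:138,147,123 -88:180,187,159 -86:98,90,74 -84:58,55,43 -82:58,55,43 -80:63,56,45 -78:63,51,31 -76:13,56,33 -74:5,60,35 -72:12,62,38 -70:12,62,38 -68:18,66,41 52:15,60,35 54:15,60,35 56:11,55,32 58:14,59,38 60:10,60,33 62:14,60,34 64:0,54,32 66:0,54,32 68:8,57,34 70:43,65,41 72:73,71,51 74:118,113,95 76:179,176,144 78:179,176,144 80:183,179,148 82:152,157,124 84:134,145,113 86:149,159,123 88:159,168,132
side -0.01
-100:74,71,59 -98:78,70,59 -96:79,70,53 -94:79,70,53 -92:79,70,53 -90:79,70,53 -88:
[... 1180 characters left out ...]
:189,139,82 64:190,139,85 66:193,142,85 68:185,131,80 70:186,145,96 72:193,180,134 74:193,180,134 76:191,185,140 78:158,157,116 80:113,133,97 82:109,125,93 84:165,170,135 86:165,170,135 88:194,197,158
lip 0.0315 -100:183,192,158 -98:183,192,158 -96:177,186,153 -94:159,164,134 -92:158,166,137 -90:144,152,124 -88:78,75,61 -86:62,56,48 -84:62,56,48 -82:66,57,46 -80:82,65,39 -78:81,93,57 -76:79,98,58 -74:88,85,54 -72:69,55,34 -70:69,55,34 -68:89,66,40 -66:134,94,58 -64:178,126,76 -62:178,127,76 62:189,139,83 64:188,135,83 66:190,139,87 68:191,139,85 70:190,145,91 72:192,161,109 74:192,161,109 76:189,168,118 78:174,164,120 80:191,196,158 82:195,201,162 84:196,202,162 86:196,202,162 88:195,200,162
```

```bash
python3 -c "
from station import r
print(r.hand_in())"
```

```text
the job is handed in; nothing more can be done
None
```

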